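# Load a pipe into the flaring machine against its depth stop and clamp it

## Robot

A 6-joint arm with a two-finger parallel gripper is mounted at the origin on the work surface. World frame = base frame: x ahead of the robot, y to its left, z up, the work surface at z = 0. Lengths are in m, angles in degrees, forces in N, time in s.
With the tool pointing down it reaches from about 0.35 to 0.875 m from the base axis. Payload 4.2 kg.
Tool frame: the origin (TCP) lies on the centre line of the jaws, within the pads' length; the fingertips stand 25 mm ahead of it and the grasp point (between the pads) lies 6 mm ahead of it; z points along the fingers, y is the line along which they close (so a half turn about z gives the same grasp; the last joint's range is limited). The gripper opens to 87 mm and grips with 3 to 60 N. Pads are 19 mm wide; open, the fingers measure 117 mm over their backs; the gripper's body (75 mm by 190 mm) begins 51 mm behind the grasp point.
Start: joints at [88.9, 22.042, 0.453, 0, -68.411, -14.817], TCP at [0.171, 0.601, 0.226] pointing down, gripper open.
Joint ranges: [-179.83, 179.83], [-69.29, 118.12], [-61.27, 80.66], [-181.25, 117.63], [-171.15, -9.14], [-177.46, 177.46]. Speed limits (degrees/s): [159.86, 159.86, 180, 180, 180, 180].

## Interface

Orientations are given as a 3x3 rotation matrix whose columns are the frame's x, y, z axes.
In Python, from station import r gives the robot as it stands.
- The arm moves only by the tool move_arm, never from a script. Its argument "series" is a list of rows, each an object with "grip": the opening, from 0 (shut) to 1 (fully open); "xyz": the shift along the tool's x, y, z in mm, a list of three; "angular": the turn, a rotation vector about the tool's x, y, z in rad, a list of three. A call has 1 to 10 rows; each row is the pose to reach, as a shift and turn from the pose commanded when the call began, along the tool's axes at that moment; what a row does not reach only later rows make up. A row lasts 1/10 s, in which the tool goes at most 50 mm and 8.59 degrees, less where a joint would pass 70% of its speed; a pose out of reach is approached as far as the arm can. A call with a gripper value outside its range is refused whole. The fingers move at their own pace and stop on an object; the grip force is fixed at half the most. Time passes only in rows, so rows that repeat a pose let the fingers close. It gives the time, the measured TCP pose, the force, the opening and the grip force at its end, in the units of the state.
- r.sense(): the state, without advancing time (a new reading comes with each control period).
- r.capture(name): name is "scene" or "top" or "wrist"; returns a dict with "img" (420x560x3 uint8, red, green, blue), "camera_matrix" (3x3 intrinsics, pixels), "rvec" (rotation vector, rad) and "tvec" (3), from world to camera coordinates, as OpenCV has them; the wrist camera has in their place "hand_eye" (4x4, takes a point from camera to tool coordinates, whose origin is the TCP and whose axes are the flange's). Camera axes: x right, y down, z forward; pixel columns grow to the right and rows downward; lengths in m; the calibration is good to about 2 mm. A picture is of the moment at which its call begins: read the wrist's pose just before it. There is no depth.
- r.finish_job(): hands the job in; it is judged then, once.
The state is a dict: "time_s": time; "joints": joint angles; "joint_velocities": joint speeds; "effort": joint torques, N m; "tcp_pos": TCP position; "ee_rot": TCP orientation; "wrist_force": force on the tool from outside, world axes, zero at the start; "moment": the same for the moment, N m; "gripper_width": opening from 0.0 (shut) to 1.0 (fully open); "gripper_force": force on a finger pad.
Only numpy, scipy, OpenCV 4.12 (cv2) and the standard library are available. Lean on these libraries where they do the work, as an engineer would, in place of code of your own. Each camera call takes 0.05 s, during which the arm holds its last target. There are 200 camera calls.

## Task

Slide the long bare end of the 300 mm steel pipe into the mouth of the flaring machine until you feel it come up against the hidden depth stop - bring it up gently, do not ram the stop. Leave it fully home there, push the clamp lever down until the cam grips the pipe tight, and leave both like that, with nothing else on the bench disturbed.

Things in the scene. Friction and masses are not known exactly. Their poses are not given: they have to be found in the camera images.
- pipe: Straight steel pipe, 10 mm outside diameter, 300 mm long, 0.08 to 0.14 kg, lying level on two brass hexagon nuts fixed on it (17 mm across flats, 14 mm long). Origin: on its axis at mid-length, 8.5 mm above the bench. Own x runs along it to the long bare end at x = +150 mm. Nut centres at x = +35 and -125 mm; between them (-118 to +28 mm) it is bare, for gripping.
- pipe_end (a point): Centre of the end face of the pipe's long bare end (x = +150 mm of the pipe), the end that goes into the machine. 108 mm are free behind it, up to the first nut (whose thin round collar takes 10 mm of that).
- flarer: Bench flaring machine, grey cast iron and steel, fixed down: base plate 290 x 125 x 12 mm, die head 60 mm wide and 127 mm high, round ram housing, turret, three-spoke capstan. Origin: on the bench under the die head. Own x, level, is the way the pipe goes in; z up. Only the base plate (20 mm) stands out before the mouth.
- mouth (a point): Centre of the bore's mouth on the head's -x face, 85 mm above the bench; axes as flarer. The bore is level, square, 12 mm wide, countersunk from 20 mm over the first 14 mm. A depth stop sits in it out of sight, set for the last job: the pipe stops 70 to 95 mm in from the face; only feel tells where. Sliding takes under 3 N; over 18 N on the stop is ramming.
- clamp_lever (a joint): Cam clamp lever, rad: round 12 mm steel bar with a ball knob, in a slot on top of the die head. 0 = open, bar 52 degrees above level on the machine's own +y side; grows as the bar is pushed down; hard end at 1.25 (20 degrees below level). Stays where left. Takes 2 to 3 N at the knob to move; with a pipe in the bore the cam bites from about 0.85 and is tight from 1.05; push to the end.
- cam_pivot (a point): Pivot of the clamp lever, 110 mm above the bench and 41 mm in from the mouth face; the lever turns about the machine's own x through this point.
- lever_knob (a point): Centre of the lever's black ball knob, 28 mm across, 130 mm from the pivot.
- short_pipe: Bystander, leave alone: 8 mm steel pipe 190 mm long with two 14 mm nuts. Origin on its axis.
- deburrer: Bystander, leave alone: deburring tool, black handle 95 x 20 x 20 mm and thin steel shank, 130 mm long in all. Origin under its middle.
- bent_pipe: Bystander, leave alone: 8 mm copper pipe bent to an L, legs 150 and 100 mm. Origin at the height of its axis.
- spare_dies: Bystander, leave alone: pair of steel flaring dies, 60 x 24 x 24 mm. Origin under its middle.
- pipe_cutter: Bystander, leave alone: blue C-frame pipe cutter, 100 x 45 x 20 mm. Origin under its middle.
- nut_tray: Bystander, leave alone: grey two-part tray of nuts, 150 x 110 x 35 mm. Origin under its middle.
- pad_carton: Bystander, leave alone: red brake pad carton, 90 x 150 x 60 mm. Origin under its middle.

How it is judged:
By the outcome, as a careful person would: the job done as asked, in the order asked, and still so for the second after the job is handed in, with the robot touching nothing.
It also fails if it takes over 58 s, if anything falls off the work surface, if the arm or the gripper's body presses on something with over 40 N, if the wrist force passes 120 N, or if a joint passes its speed limit or range.

## Working session

There is one attempt and no reset: what is moved stays moved. The work goes in short steps, Python scripts to look and compute and a tool call to move; the robot and the scene stay as the last step left them, time stands still between calls to the robot, and variables do not carry over. Pictures are saved under pics/ and viewed, at most 10 in all, crops included, and the job is handed in when it is done.

Besides the shell and the picture viewer there is one more tool, called after "Request:" as a command line: name --argument value ..., lists and objects as JSON in quotes. move_arm: Moves the arm, as the interface text tells. Its arguments: {"type":"object","properties":{"series":{"type":"array"}},"required":["series"]}

```bash
mkdir -p pics; ls; cat > h.py <<'E'
import numpy as np, cv2
from station import r
def cap(n,f):
    d=r.capture(n); cv2.imwrite('pics/'+f,cv2.cvtColor(d['img'],cv2.COLOR_RGB2BGR)); return d
E
python3 - <<'E'
from h import *
import pickle
D={n:cap(n,n+'1.png') for n in('scene','top')}
pickle.dump(D,open('d.pkl','wb'))
for n in D: print({k:v for k,v in D[n].items() if k!='img'})
s=r.sense(); print(s)
E
```

```text
pics
{'camera_matrix': array([[478.87053797,   0.        , 285.35015774],
       [  0.        , 478.87053797, 209.86315242],
       [  0.        ,   0.        ,   1.        ]]), 'rvec': array([ 2.08430389,  1.56647862, -0.47783739]), 'tvec': array([-0.02822139, -0.43192185,  1.48873699])}
{'camera_matrix': array([[511.14775659,   0.        , 269.38289332],
       [  0.        , 511.14775659, 209.96214216],
       [  0.        ,   0.        ,   1.        ]]), 'rvec': array([ 2.17185921, -2.19372095,  0.08438209]), 'tvec': array([-0.12755731,  0.59399249,  1.4958229 ])}
{'time_s': 0.1, 'joints': array([ 8.89023504e+01,  2.20856243e+01,  3.88864338e-01, -2.33298220e-02,
       -6.84099626e+01, -1.48161054e+01]), 'joint_velocities': array([-0.10837438, -0.04295235,  0.18598382, -0.011848  ,  0.01259567,
        0.05662335]), 'effort': array([-1.20099008e-03, -3.91691601e+01,  1.87932551e+01,  4.23195228e+00,
        1.34097494e-02, -7.56505233e-05]), 'tcp_pos': array([0.1712213 , 0.60055692, 0.2252904 ]), 'ee_rot': array([[ 9.61634346e-01, -2.74334125e-01, -4.14226376e-04],
       [-2.74334416e-01, -9.61632563e-01, -1.85503661e-03],
       [ 1.10566274e-04,  1.89750347e-03, -9.99998194e-01]]), 'wrist_force': array([-0.34862062, -0.98529213, -0.4389771 ]), 'moment': array([-0.01038088, -0.03148781, -0.05052684]), 'gripper_force': 0.0, 'gripper_width': 1.0009041232033484}
```

View pics/scene1.png

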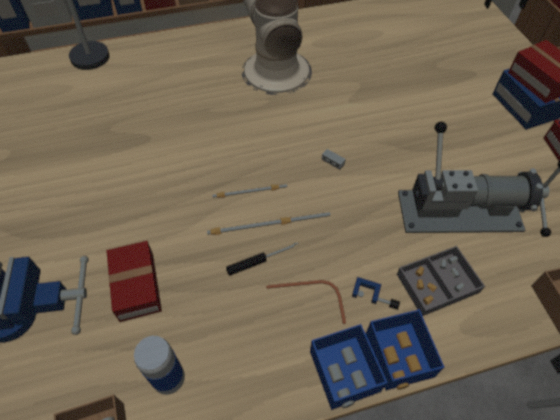

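View pics/top1.png

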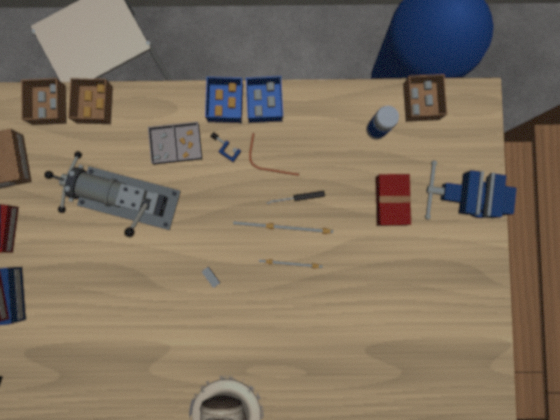

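```bash
python3 - <<'E'
from h import *
im=cv2.imread('pics/top1.png')
a=cv2.resize(im[145:245,40:190],None,fx=4,fy=4,interpolation=cv2.INTER_CUBIC)
b=cv2.resize(im[205:245,225:345],None,fx=5,fy=5,interpolation=cv2.INTER_CUBIC)
cv2.imwrite('pics/m1.png',np.clip(np.vstack([a,b])*1.5,0,255))
d=cap('wrist','w1.png'); print(d['hand_eye'],d['camera_matrix'])
E
```

```text
[[-2.40001272e-04 -9.63663937e-01 -2.67117502e-01  7.25454187e-02]
 [ 9.99999791e-01 -3.91743638e-04  5.14784669e-04  3.62433584e-05]
 [-6.00721003e-04 -2.67117322e-01  9.63663829e-01 -1.60147973e-01]
 [ 0.00000000e+00  0.00000000e+00  0.00000000e+00  1.00000000e+00]] [[328.04353867   0.         282.12189849]
 [  0.         328.04353867 207.22651501]
 [  0.           0.           1.        ]][ WARN:0@0.151] global loadsave.cpp:1063 imwrite_ Unsupported depth image for selected encoder is fallbacked to CV_8U.
```

View pics/m1.png

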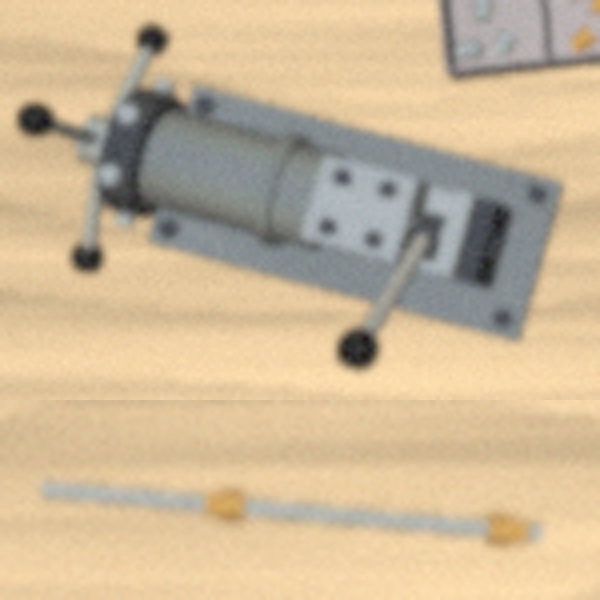

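```bash
cat >> h.py <<'E'
def ray(d,uv,z):
    "pixels to world points on plane z"
    R,_=cv2.Rodrigues(d['rvec']); c=-R.T@d['tvec']
    uv=np.atleast_2d(np.float64(uv)); p=np.c_[uv,np.ones(len(uv))]@np.linalg.inv(d['camera_matrix']).T@R
    return c+p*((z-c[2])/p[:,2])[:,None]
def wcam(d,pos,rot):
    "wrist pic: add world->camera rvec,tvec"
    T=np.eye(4);T[:3,:3]=rot;T[:3,3]=pos; W=np.linalg.inv(T@d['hand_eye'])
    d['rvec']=cv2.Rodrigues(W[:3,:3])[0][:,0]; d['tvec']=W[:3,3]; return d
def proj(d,P):
    return cv2.projectPoints(np.float64(P).reshape(-1,3),d['rvec'],d['tvec'],d['camera_matrix'],None)[0][:,0]
E
python3 - <<'E'
from h import *
import pickle
d=pickle.load(open('d.pkl','rb'))['top']
f=lambda u,s,o:(np.array(u)+.5)/s-.5+o
pl=ray(d,f([(195,85),(562,185),(520,340),(150,242)],4,(40,145)),.012)
print(pl.round(4)); 
xax=(pl[0]+pl[3]-pl[1]-pl[2])/2; print(np.linalg.norm(xax),np.linalg.norm(pl[1]-pl[2]),np.degrees(np.arctan2(xax[1],xax[0])))
front=(pl[1]+pl[2])/2; x=xax/np.linalg.norm(xax); print('mouth',front+.02*x)
kn=ray(d,f([(357,349)],4,(40,145)),.110+.13*np.sin(np.radians(52))); print('knob',kn)
g=lambda u:f(np.array(u)-(0,400),5,(225,205))
P=ray(d,g([(42,490),(228,504),(508,528),(540,531)]),.0085); print(P.round(4))
v=P[0]-P[3]; print(np.linalg.norm(v),np.degrees(np.arctan2(v[1],v[0])),(P[0]+P[3])/2, (P[1]-P[2]),np.linalg.norm(P[1]-P[2]))
E
```

```text
[[0.7321 0.4102 0.012 ]
 [0.6536 0.1337 0.012 ]
 [0.5377 0.1646 0.012 ]
 [0.6138 0.4419 0.012 ]]
0.2874619774016613 0.12001197895832552 74.39982498952091
mouth [0.60101854 0.16843081 0.012     ]
knob [[0.52487862 0.2311806  0.2124414 ]]
[[ 0.5569 -0.0242  0.0085]
 [ 0.5474 -0.1355  0.0085]
 [ 0.5314 -0.3028  0.0085]
 [ 0.5294 -0.3219  0.0085]]
0.29890480073110465 84.71709423467416 [ 0.54316941 -0.17306228  0.0085    ] [0.01603608 0.16728211 0.        ] 0.16804897961339949
```

```bash
cat >> h.py <<'E'
from scipy.spatial.transform import Rotation as Ro
def down(yaw):
    c,s=np.cos(np.radians(yaw)),np.sin(np.radians(yaw)); return np.array([[c,s,0],[s,-c,0],[0,0,-1.]])
def plan(*tg):
    "tg: (xyz world, yaw of tool x) -> shift mm, rotvec from measured pose"
    s=r.sense(); R=s['ee_rot']; print('at',s['time_s'],s['tcp_pos'].round(4),'yaw',np.degrees(np.arctan2(R[1,0],R[0,0])).round(2),'F',s['wrist_force'].round(1),s['moment'].round(2),'w',round(s['gripper_width'],3),'j',s['joints'].round(0))
    for p,y in tg:
        print('xyz',(R.T@(np.array(p)-s['tcp_pos'])*1e3).round(1),'ang',Ro.from_matrix(R.T@down(y)).as_rotvec().round(4))
E
python3 -c "
from h import *
plan(((.5413,-.193,.16),-95.3),((.5413,-.193,.2253),-95.3))"
```

```text
at 0.15 [0.1713 0.6006 0.2254] yaw -15.92 F [ 0.  -0.6  0.5] [-0.01  0.02 -0.03] w 0.997 j [ 89.  22.   0.  -0. -68. -15.]
xyz [573.6 661.5  66.6] ang [ 1.3000e-03 -1.2000e-03  1.3854e+00]
xyz [573.6 661.6   1.3] ang [ 1.3000e-03 -1.2000e-03  1.3854e+00]
```

Request:
move_arm --series '[{"grip":1,"xyz":[574,661,1],"angular":[0.001,-0.001,1.385]},{"grip":1,"xyz":[574,661,1],"angular":[0.001,-0.001,1.385]},{"grip":1,"xyz":[574,661,1],"angular":[0.001,-0.001,1.385]},{"grip":1,"xyz":[574,661,1],"angular":[0.001,-0.001,1.385]},{"grip":1,"xyz":[574,661,1],"angular":[0.001,-0.001,1.385]},{"grip":1,"xyz":[574,661,1],"angular":[0.001,-0.001,1.385]},{"grip":1,"xyz":[574,661,1],"angular":[0.001,-0.001,1.385]},{"grip":1,"xyz":[574,661,1],"angular":[0.001,-0.001,1.385]},{"grip":1,"xyz":[574,661,1],"angular":[0.001,-0.001,1.385]},{"grip":1,"xyz":[574,661,1],"angular":[0.001,-0.001,1.385]}]'

```text
time_s: 1.15
tcp_pos: [0.3833, 0.1461, 0.2259]
ee_rot: [[-0.094, -0.996, 0.001], [-0.996, 0.094, 0.002], [-0.002, -0.001, -1.0]]
wrist_force: [1.6, 1.4, 0.1]
gripper_width: 0.997
gripper_force: 0.0
```

```bash
python3 -c "
from h import *
plan(((.5413,-.193,.16),-95.3))"
```

```text
at 1.15 [0.3833 0.1461 0.2259] yaw -95.42 F [1.6 1.4 0.1] [ 0.18 -0.2   0.  ] w 0.997 j [ 44.   0. -27.  -0. -62. -49.]
xyz [ 322.8 -189.3   65.4] ang [-0.0006  0.0019 -0.0021]
```

Request:
move_arm --series '[{"grip":1,"xyz":[323,-189,65],"angular":[0,0,0]},{"grip":1,"xyz":[323,-189,65],"angular":[0,0,0]},{"grip":1,"xyz":[323,-189,65],"angular":[0,0,0]},{"grip":1,"xyz":[323,-189,65],"angular":[0,0,0]},{"grip":1,"xyz":[323,-189,65],"angular":[0,0,0]},{"grip":1,"xyz":[323,-189,65],"angular":[0,0,0]},{"grip":1,"xyz":[323,-189,65],"angular":[0,0,0]},{"grip":1,"xyz":[323,-189,65],"angular":[0,0,0]},{"grip":1,"xyz":[323,-189,65],"angular":[0,0,0]},{"grip":1,"xyz":[323,-189,65],"angular":[0,0,0]}]'

```text
time_s: 2.15
tcp_pos: [0.5411, -0.1912, 0.1594]
ee_rot: [[-0.093, -0.996, -0.002], [-0.996, 0.093, 0.002], [-0.002, 0.002, -1.0]]
wrist_force: [-0.3, 0.5, -0.5]
gripper_width: 1.005
gripper_force: 0.0
```

```bash
python3 - <<'E'
from h import *
import pickle
s=r.sense(); d=wcam(cap('wrist','w2.png'),s['tcp_pos'],s['ee_rot']); pickle.dump(d,open('w2.pkl','wb'))
plan(((.5413,-.193,.16),-95.3))
u=np.array([.092,.9957,0]); o=np.array([.5432,-.1731,.0085])
print(proj(d,[o+u*t for t in(-.15,-.118,-.02,.028,.15)]))
E
```

```text
at 2.2 [ 0.5411 -0.1905  0.16  ] yaw -95.29 F [-1.  -0.5 -0.3] [ 0.08 -0.1  -0.02] w 1.001 j [ -3.  20. -12.  -0. -57.  -2.]
xyz [ 2.5 -0.4 -0. ] ang [0.0009 0.0016 0.0002]
[[280.47516912  45.74752828]
 [280.58438898  85.05588094]
 [280.88235477 192.29411281]
 [281.01109515 238.62792435]
 [281.29742842 341.6795979 ]]
```

View pics/w2.png

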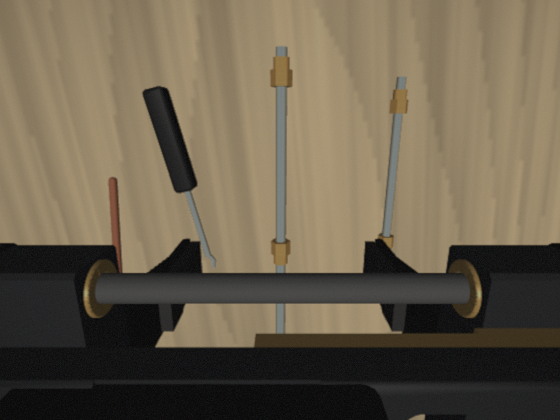

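Request:
move_arm --series '[{"grip":0.5,"xyz":[2.5,-0.4,40],"angular":[0,0,0]},{"grip":0.5,"xyz":[2.5,-0.4,80],"angular":[0,0,0]},{"grip":0.5,"xyz":[2.5,-0.4,110],"angular":[0,0,0]},{"grip":0.5,"xyz":[2.5,-0.4,125],"angular":[0,0,0]},{"grip":0.5,"xyz":[2.5,-0.4,132],"angular":[0,0,0]},{"grip":0.5,"xyz":[2.5,-0.4,132],"angular":[0,0,0]},{"grip":0.5,"xyz":[2.5,-0.4,132],"angular":[0,0,0]}]'

```text
time_s: 2.9
tcp_pos: [0.5428, -0.1927, 0.0296]
ee_rot: [[-0.091, -0.996, 0.003], [-0.996, 0.091, 0.001], [-0.001, -0.003, -1.0]]
wrist_force: [-1.1, 0.2, -0.1]
gripper_width: 0.518
gripper_force: 0.0
```

```bash
python3 -c "
from h import *
plan(((.5413,-.193,.028),-95.3))"
```

```text
at 2.9 [ 0.5428 -0.1927  0.0296] yaw -95.19 F [-1.1  0.2 -0.1] [ 0.11 -0.07 -0.01] w 0.518 j [ -3.  29. -20.  -0. -41.  -2.]
xyz [0.5 1.5 1.6] ang [-0.0025  0.0011  0.0019]
```

Request:
move_arm --series '[{"grip":0.5,"xyz":[0,0.5,1],"angular":[0,0,0]},{"grip":0,"xyz":[0,0.5,1],"angular":[0,0,0]},{"grip":0,"xyz":[0,0.5,1],"angular":[0,0,0]},{"grip":0,"xyz":[0,0.5,1],"angular":[0,0,0]},{"grip":0,"xyz":[0,0.5,1],"angular":[0,0,0]},{"grip":0,"xyz":[0,0.5,1],"angular":[0,0,0]},{"grip":0,"xyz":[0,0.5,1],"angular":[0,0,0]},{"grip":0,"xyz":[0,0.5,1],"angular":[0,0,0]}]'

```text
time_s: 3.7
tcp_pos: [0.5413, -0.1932, 0.0272]
ee_rot: [[-0.092, -0.996, 0.0], [-0.996, 0.092, 0.001], [-0.001, -0.0, -1.0]]
wrist_force: [0.1, -0.5, 0.1]
gripper_width: 0.02
gripper_force: 0.0
```

```bash
python3 -c "
from h import *
plan(((.5413,-.193,.028),-95.3))"
```

```text
at 3.7 [ 0.5413 -0.1932  0.0272] yaw -95.27 F [ 0.1 -0.5  0.1] [ 0.04 -0.07 -0.02] w 0.02 j [ -4.  30. -20.  -0. -40.  -2.]
xyz [-0.2  0.  -0.8] ang [-0.      0.0013  0.0005]
```

```bash
python3 - <<'E'
from h import *
d=cap('wrist','w3.png'); s=r.sense(); print(s['gripper_width'],s['gripper_force'])
e=cap('scene','s3.png')
a=cv2.imread('pics/w3.png'); b=cv2.imread('pics/s3.png')[150:300,170:370]
cv2.imwrite('pics/m3.png',np.hstack([cv2.resize(a,(400,300)),cv2.resize(b,(400,300))]))
E
```

```text
0.014220233098621807 0.0
```

View pics/m3.png

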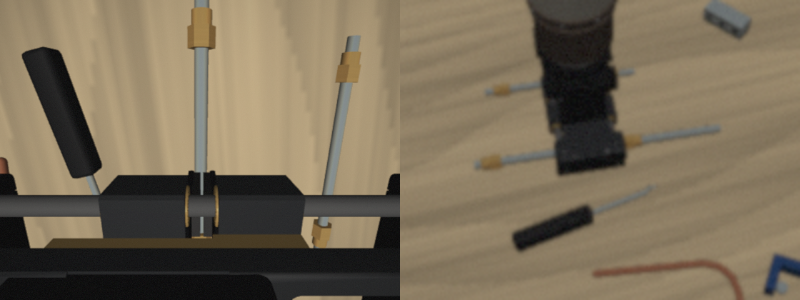

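```bash
python3 - <<'E'
from h import *
a=cv2.imread('pics/w3.png')[225:350,220:345]; b=cv2.imread('pics/s3.png')[190:250,200:340]
cv2.imwrite('pics/m4.png',np.clip(np.hstack([cv2.resize(a,(400,400),interpolation=cv2.INTER_CUBIC),cv2.resize(cv2.resize(b,(400,171),interpolation=cv2.INTER_CUBIC),(400,400))])*1.6,0,255).astype(np.uint8))
E
```

```text
(no output)
```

View pics/m4.png

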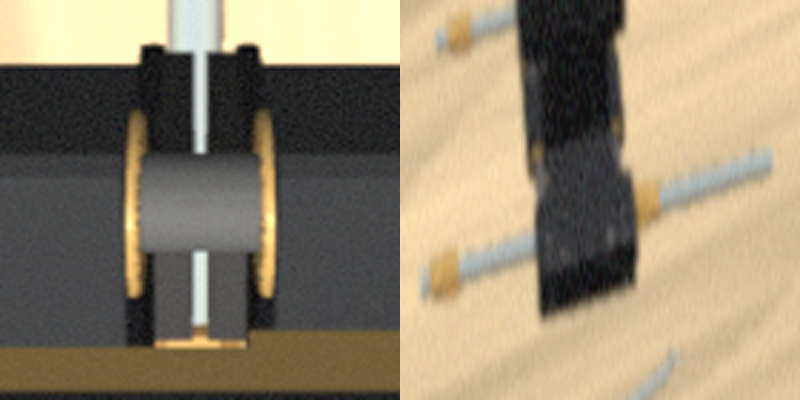

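The pads shut over the top of the pipe: at this height the tips are still above it. In w2 the tip corner at (200, 242) works out to only about 2 mm ahead of the TCP. I'll open the gripper and go down carefully by feel.

Request:
move_arm --series '[{"grip":0.4,"xyz":[0,0,0],"angular":[0,0,0]},{"grip":0.4,"xyz":[0,0,0],"angular":[0,0,0]},{"grip":0.4,"xyz":[0,0,0],"angular":[0,0,0]},{"grip":0.4,"xyz":[0,0,0],"angular":[0,0,0]},{"grip":0.4,"xyz":[0,0,0],"angular":[0,0,0]},{"grip":0.4,"xyz":[0,0,2],"angular":[0,0,0]},{"grip":0.4,"xyz":[0,0,4],"angular":[0,0,0]},{"grip":0.4,"xyz":[0,0,5],"angular":[0,0,0]},{"grip":0.4,"xyz":[0,0,5],"angular":[0,0,0]}]'

```text
time_s: 4.7
tcp_pos: [0.5411, -0.1931, 0.022]
ee_rot: [[-0.092, -0.996, -0.0], [-0.996, 0.092, 0.001], [-0.001, 0.001, -1.0]]
wrist_force: [0.1, -0.1, -0.0]
gripper_width: 0.4
gripper_force: 0.0
```

Request:
move_arm --series '[{"grip":0.4,"xyz":[0,0,3],"angular":[0,0,0]},{"grip":0.4,"xyz":[0,0,6],"angular":[0,0,0]},{"grip":0.4,"xyz":[0,0,9],"angular":[0,0,0]},{"grip":0.4,"xyz":[0,0,11],"angular":[0,0,0]},{"grip":0.4,"xyz":[0,0,12],"angular":[0,0,0]},{"grip":0.4,"xyz":[0,0,12],"angular":[0,0,0]}]'

```text
time_s: 5.3
tcp_pos: [0.5412, -0.1931, 0.0101]
ee_rot: [[-0.092, -0.996, -0.0], [-0.996, 0.092, 0.001], [-0.001, 0.0, -1.0]]
wrist_force: [0.2, 0.6, 0.0]
gripper_width: 0.399
gripper_force: 0.0
```

Request:
move_arm --series '[{"grip":0.4,"xyz":[0,0,1],"angular":[0,0,0]},{"grip":0.4,"xyz":[0,0,2],"angular":[0,0,0]},{"grip":0.4,"xyz":[0,0,3],"angular":[0,0,0]},{"grip":0.4,"xyz":[0,0,4],"angular":[0,0,0]},{"grip":0.4,"xyz":[0,0,4],"angular":[0,0,0]}]'

```text
time_s: 5.8
tcp_pos: [0.5412, -0.1931, 0.0061]
ee_rot: [[-0.092, -0.996, -0.0], [-0.996, 0.092, 0.001], [-0.001, 0.0, -1.0]]
wrist_force: [0.7, -0.7, -0.1]
gripper_width: 0.4
gripper_force: 0.0
```

Next I'll close on the pipe here. By this estimate the tips are about 4 mm above the bench.

Request:
move_arm --series '[{"grip":0,"xyz":[0,0,1],"angular":[0,0,0]},{"grip":0,"xyz":[0,0,1],"angular":[0,0,0]},{"grip":0,"xyz":[0,0,1],"angular":[0,0,0]},{"grip":0,"xyz":[0,0,1],"angular":[0,0,0]},{"grip":0,"xyz":[0,0,1],"angular":[0,0,0]},{"grip":0,"xyz":[0,0,1],"angular":[0,0,0]},{"grip":0,"xyz":[0,0,1],"angular":[0,0,0]}]'

```text
time_s: 6.5
tcp_pos: [0.5416, -0.1931, 0.0054]
ee_rot: [[-0.092, -0.996, 0.001], [-0.996, 0.092, 0.001], [-0.001, -0.001, -1.0]]
wrist_force: [0.7, 0.6, 0.7]
gripper_width: 0.102
gripper_force: 30.0
```

```bash
python3 -c "
from h import *
plan(((.5413,-.193,.1),-95.3))"
```

```text
at 6.5 [ 0.5416 -0.1931  0.0054] yaw -95.27 F [0.7 0.6 0.7] [ 0.06 -0.2  -0.07] w 0.102 j [ -4.  31. -21.  -0. -38.  -2.]
xyz [ -0.2   0.2 -94.6] ang [-0.0006  0.0013  0.0005]
```

Request:
move_arm --series '[{"grip":0,"xyz":[0,0,-5],"angular":[0,0,0]},{"grip":0,"xyz":[0,0,-15],"angular":[0,0,0]},{"grip":0,"xyz":[0,0,-30],"angular":[0,0,0]},{"grip":0,"xyz":[0,0,-45],"angular":[0,0,0]},{"grip":0,"xyz":[0,0,-60],"angular":[0,0,0]},{"grip":0,"xyz":[0,0,-72],"angular":[0,0,0]},{"grip":0,"xyz":[0,0,-76],"angular":[0,0,0]},{"grip":0,"xyz":[0,0,-76],"angular":[0,0,0]}]'

```text
time_s: 7.3
tcp_pos: [0.5416, -0.1932, 0.0821]
ee_rot: [[-0.092, -0.996, 0.002], [-0.996, 0.092, 0.001], [-0.001, -0.002, -1.0]]
wrist_force: [-0.4, 0.3, -1.5]
gripper_width: 0.105
gripper_force: 30.0
```

```bash
python3 -c "
from h import *
plan(((.5472,-.0242,.0819),-105.6))"
```

```text
at 7.3 [ 0.5416 -0.1932  0.0821] yaw -95.27 F [-0.4  0.3 -1.5] [ 0.08 -0.01  0.01] w 0.105 j [ -4.  25. -17.  -0. -47.  -2.]
xyz [-168.8   10.     0.4] ang [-0.0014  0.0016  0.1802]
```

Request:
move_arm --series '[{"grip":0,"xyz":[-15,1,0],"angular":[0,0,0.02]},{"grip":0,"xyz":[-40,2,0],"angular":[0,0,0.045]},{"grip":0,"xyz":[-70,4,0],"angular":[0,0,0.075]},{"grip":0,"xyz":[-100,6,0],"angular":[0,0,0.11]},{"grip":0,"xyz":[-130,8,0],"angular":[0,0,0.145]},{"grip":0,"xyz":[-155,9.5,0],"angular":[0,0,0.17]},{"grip":0,"xyz":[-166,10,0],"angular":[-0.001,0.001,0.18]},{"grip":0,"xyz":[-169,10,0],"angular":[-0.001,0.001,0.18]},{"grip":0,"xyz":[-169,10,0],"angular":[-0.001,0.001,0.18]},{"grip":0,"xyz":[-169,10,0],"angular":[-0.001,0.001,0.18]}]'

```text
time_s: 8.3
tcp_pos: [0.5465, -0.0246, 0.0811]
ee_rot: [[-0.269, -0.963, -0.002], [-0.963, 0.269, 0.0], [0.0, 0.002, -1.0]]
wrist_force: [0.5, -0.1, -0.8]
gripper_width: 0.102
gripper_force: 30.0
```

```bash
python3 - <<'E'
from h import *
import pickle
D={n:cap(n,n+'5.png') for n in('scene','top')}; pickle.dump(D,open('d5.pkl','wb'))
plan(((.5472,-.0242,.0819),-105.6))
s=r.sense(); u=-s['ee_rot'][:,0]; t=s['tcp_pos']+[0,0,.0031]; tip=t+.170*u
a=np.radians(74.4); m=np.array([.6010,.1684,.085]); ux=np.array([np.cos(a),np.sin(a),0])
print('tip',tip)
for n in D: print(n,'tip',proj(D[n],tip),'mouth',proj(D[n],m), 'nut',proj(D[n],t+.055*u))
a=cv2.resize(cv2.imread('pics/top5.png')[165:265,140:260],(720,600),interpolation=cv2.INTER_CUBIC)[:,:]
b=cv2.resize(cv2.imread('pics/scene5.png')[140:240,320:470],(800,533),interpolation=cv2.INTER_CUBIC)
cv2.imwrite('pics/t5.png',np.clip(a*1.5,0,255).astype(np.uint8));cv2.imwrite('pics/sc5.png',np.clip(b*1.5,0,255).astype(np.uint8))
E
```

```text
at 8.4 [ 0.5467 -0.0248  0.0813] yaw -105.65 F [ 0.7 -0.  -0.2] [ 0.08 -0.12  0.01] w 0.103 j [ 14.  23. -21.  -0. -46. -30.]
xyz [-0.7 -0.3 -0.6] ang [ 0.0015 -0.0001 -0.0008]
tip [0.5925171  0.13889877 0.08435463]
scene tip [[402.03124867 191.26023213]] mouth [[415.17349205 191.12947709]] nut [[352.98711073 191.39611523]]
top tip [[173.82120927 209.3226658 ]] mouth [[163.43858969 206.4409305 ]] nut [[212.69605651 219.8002123 ]]
```

View pics/t5.png

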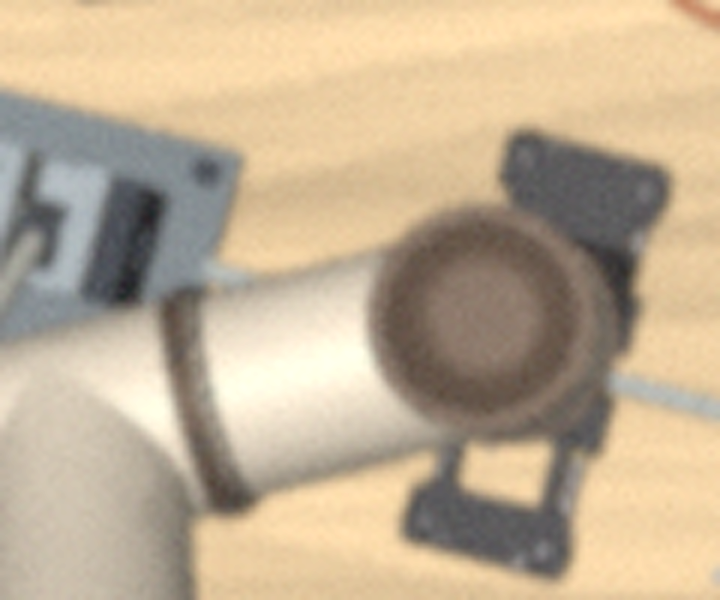

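View pics/sc5.png

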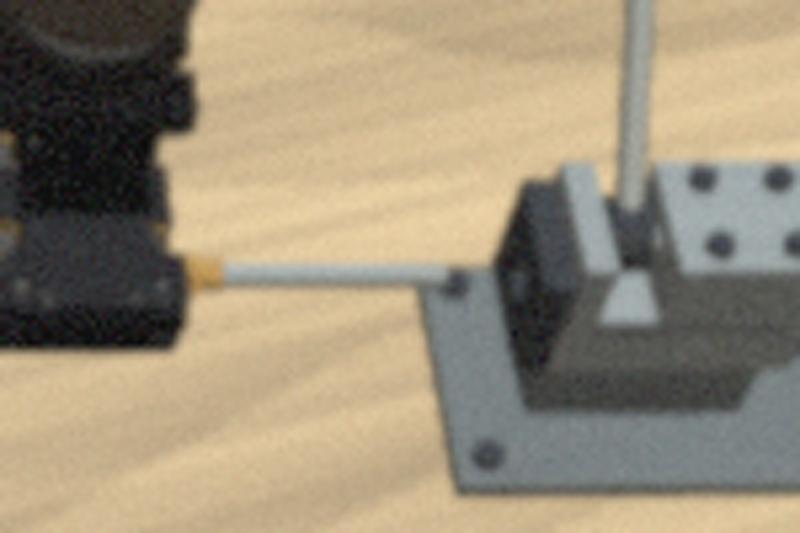

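```bash
cat > fit.py <<'E'
from h import *
import pickle
from scipy.optimize import least_squares
from scipy.ndimage import map_coordinates
def corners(p,z=.012):
    x,y,a=p; u=np.array([np.cos(a),np.sin(a),0]); v=np.array([-u[1],u[0],0]); m=np.array([x,y,z])
    return [m-.02*u-.0625*v,m-.02*u+.0625*v,m+.27*u+.0625*v,m+.27*u-.0625*v]
def obs(d,p0,edges):
    g=cv2.GaussianBlur(cv2.cvtColor(d['img'],cv2.COLOR_RGB2LAB).astype(float),(0,0),.7)[...,2] # b: wood is yellow
    C=corners(p0); O=[]
    for e in edges:
        A,B=C[e],C[(e+1)%4]
        for t in np.linspace(.05,.95,40):
            P=A+(B-A)*t; q=proj(d,[P,A,B]); n=q[2]-q[1]; n=np.array([-n[1],n[0]])/np.linalg.norm(n)
            s=np.arange(-4,4.01,.1); pr=map_coordinates(g,[(q[0,1]+s*n[1]),(q[0,0]+s*n[0])],order=1)
            k=np.abs(np.gradient(pr)); i=k.argmax()
            if k[i]>.3: O.append((e,t,n,q[0]+s[i]*n))
    return O
def fit(d,p0,edges):
    p=np.array(p0)
    for _ in range(3):
        O=obs(d,p,edges)
        def f(p):
            C=corners(p); Q=proj(d,[C[e]+(C[(e+1)%4]-C[e])*t for e,t,_,_ in O])
            return [n@(q-o[3]) for q,o in zip(Q,O) for n in [o[2]]]
        s=least_squares(f,p,loss='soft_l1',f_scale=.3,x_scale=[.01,.01,.05]); p=s.x
    return p,len(O),np.sqrt(np.mean(np.square(f(p))))
E
python3 - <<'E'
from fit import *
D=pickle.load(open('d.pkl','rb')); D5=pickle.load(open('d5.pkl','rb'))
p0=[.601,.1684,np.radians(74.4)]; out={}
for n in D:
    p,k,e=fit(D[n],p0,range(4)); out[n]=p; print(n,p[:2].round(4),np.degrees(p[2]).round(2),k,e.round(2))
V=[]
s=r.sense()
for n,(x,y) in {'scene':(385,165),'top':(130,180)}.items():
    z=8; im=cv2.resize(D5[n]['img'][y:y+50,x:x+50][:,:,::-1],None,fx=z,fy=z,interpolation=cv2.INTER_CUBIC)
    im=np.clip(im*1.8,0,255).astype(np.uint8)
    m=np.r_[out[n][:2],.085]
    h=[*corners(out[n]),m]; 
    u=np.array([np.cos(out[n][2]),np.sin(out[n][2]),0]); v=np.array([-u[1],u[0],0])
    h+= [m-.03*v+[0,0,.042],m+.03*v+[0,0,.042],m+.03*v-[0,0,.073],m-.03*v-[0,0,.073]]
    for q in proj(D5[n],h): cv2.circle(im,tuple(int(c) for c in ((q-(x,y)+.5)*z-.5)),3,(0,0,255),-1)
    t=s['tcp_pos']+[0,0,.0031]; a=-s['ee_rot'][:,0]
    for q in proj(D5[n],[t+a*k for k in(.09,.13,.17)]): cv2.circle(im,tuple(int(c) for c in ((q-(x,y)+.5)*z-.5)),2,(0,255,0),-1)
    V.append(im)
cv2.imwrite('pics/o5.png',np.hstack(V))
E
```

```text
scene [0.606  0.1686] 74.67 102 0.44
top [0.6018 0.1689] 74.5 129 0.47
```

View pics/o5.png

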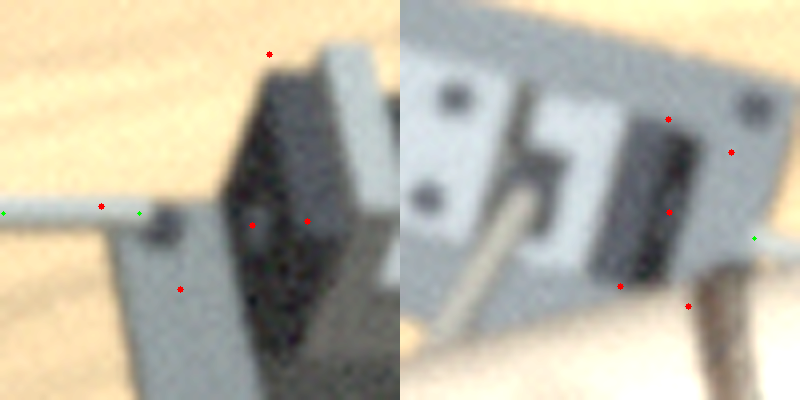

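```bash
python3 - <<'E'
import re
s=open('fit.py').read()
s=s.replace("def obs(","""def ends(d,p,e):
    C=corners(p); A,B=C[e],C[(e+1)%4]; c=-cv2.Rodrigues(d['rvec'])[0].T@d['tvec']
    out=(A+B)/2-sum(C)/4
    k=np.array([0,0,.012 if out@((c-A)*[1,1,0])>0 else 0.])  # visible wall: outline is its foot
    return A-k,B-k
def obs(""").replace("A,B=C[e],C[(e+1)%4]\n        for t","A,B=ends(d,p0,e)\n        for t")
s=s.replace("Q=proj(d,[C[e]+(C[(e+1)%4]-C[e])*t for e,t,_,_ in O])","E=[ends(d,p,e) for e in range(4)]; Q=proj(d,[E[e][0]+(E[e][1]-E[e][0])*t for e,t,_,_ in O])")
open('fit.py','w').write(s)
E
python3 - <<'E'
from fit import *
D=pickle.load(open('d.pkl','rb')); D5=pickle.load(open('d5.pkl','rb'))
for n in D:
    for ed in (range(4),[1,3],[0,1,3]):
        p,k,e=fit(D[n],[.601,.1684,np.radians(74.4)],ed); print(n,list(ed),p[:2].round(4),np.degrees(p[2]).round(2),k,e.round(2))
d=D['scene']; m=np.array([.601,.1684,.085])
print(proj(d,[m,m+[.01,0,0],m+[0,.01,0],m+[0,0,.01]])-proj(d,m))
# pipe line in scene: axis rows from centroid of bright-bluish pixels
g=cv2.cvtColor(D5['scene']['img'],cv2.COLOR_RGB2LAB).astype(float)[...,2]
s=r.sense(); t=s['tcp_pos']+[0,0,.0031]; a=-s['ee_rot'][:,0]
for k in (.075,.085,.095,.105,.115):
    q=proj(D5['scene'],t+a*k)[0]; c=int(round(q[0])); rows=np.arange(int(q[1])-6,int(q[1])+8); w=np.clip(g[rows,c].max()-6-g[rows,c],0,None); print(k,q.round(1),(w@rows/w.sum()).round(2))
im=D5['scene']['img'][185:202,410:425].sum(2)//3; print(im)
E
```

```text
scene [0, 1, 2, 3] [0.6004 0.1737] 74.69 100 0.68Traceback (most recent call last):
  File "<stdin>", line 5, in <module>
  File "fit.py", line 31, in fit
    s=least_squares(f,p,loss='soft_l1',f_scale=.3,x_scale=[.01,.01,.05]); p=s.x
    return func(*args, **kwargs)
    vector_fun = VectorFunction(
        fun_wrapped,
    ...<6 lines>...
        workers=workers
    )
    self._update_fun()
    ~~~~~~~~~~~~~~~~^^
    self.f = self.fun_wrapped(xp_copy(self.x))
             ~~~~~~~~~~~~~~~~^^^^^^^^^^^^^^^^^
    return np.atleast_1d(self.fun(x))
                         ~~~~~~~~^^^
    return self.f(x, *self.args, **self.kwargs)
           ~~~~~~^^^^^^^^^^^^^^^^^^^^^^^^^^^^^^
  File "fit.py", line 29, in f
    C=corners(p); E=[ends(d,p,e) for e in range(4)]; Q=proj(d,[E[e][0]+(E[e][1]-E[e][0])*t for e,t,_,_ in O])
                                                       ~~~~^^^^^^^^^^^^^^^^^^^^^^^^^^^^^^^^^^^^^^^^^^^^^^^^^^
  File "h.py", line 15, in proj
    return cv2.projectPoints(np.float64(P).reshape(-1,3),d['rvec'],d['tvec'],d['camera_matrix'],None)[0][:,0]
           ~~~~~~~~~~~~~~~~~~~~~~~~~~~~~~~~~~~~~~~~~~~~~~~~~~~~~~~~~~~~~~~~~~~~~~~~~~~~~~~~~~~~~~~~~~~~~^^^^^
TypeError: 'NoneType' object is not subscriptable
```

```bash
python3 - <<'E'
from fit import *
D=pickle.load(open('d.pkl','rb')); D5=pickle.load(open('d5.pkl','rb'))
for n in D:
    for ed in ([0,1,2,3],[0,1,3]):
        p,k,e=fit(D[n],[.601,.1684,np.radians(74.4)],ed); print(n,ed,p[:2].round(4),np.degrees(p[2]).round(2),k,e.round(2))
d=D['scene']; m=np.array([.601,.1684,.085])
print(proj(d,[m+[.01,0,0],m+[0,.01,0],m+[0,0,.01]])-proj(d,m))
g=cv2.cvtColor(D5['scene']['img'],cv2.COLOR_RGB2LAB).astype(float)[...,2]
s=r.sense(); t=s['tcp_pos']+[0,0,.0031]; a=-s['ee_rot'][:,0]
for k in (.085,.095,.105,.115,.13):
    q=proj(D5['scene'],t+a*k)[0]; c=int(round(q[0])); rows=np.arange(int(q[1])-6,int(q[1])+8); w=np.clip(g[rows,c].max()-6-g[rows,c],0,None); print(k,q.round(1),(w@rows/w.sum()).round(2))
print(D5['scene']['img'][187:200,410:425].sum(2)//3)
E
```

```text
scene [0, 1, 2, 3] [0.6004 0.1737] 74.69 100 0.68
scene [0, 1, 3] [0.6011 0.1741] 74.84 84 0.44
top [0, 1, 2, 3] [0.602  0.1712] 74.46 129 0.6
top [0, 1, 3] [0.6021 0.1716] 74.43 119 0.46
[[ 1.84534312  3.3008349 ]
 [ 3.89947433 -0.93099843]
 [ 1.00936035 -2.59845462]]
0.085 [365.8 191.4] 190.89
0.095 [370.1 191.3] 190.95
0.105 [374.3 191.3] 190.97
0.115 [378.6 191.3] 190.92
0.13 [385.  191.3] 190.85
[[129 121  99  63  33  30  24  25  23  24  33  46  50  47  49]
 [123 113  84  40  27  21  24  25  24  27  33  39  48  52  51]
 [109 102  67  36  24  20  22  31  31  22  23  42  44  49  46]
 [ 93  83  63  35  28  27  29  33  31  31  28  37  45  51  47]
 [ 88  83  65  40  22  35  43  48  38  30  28  37  46  46  50]
 [ 86  82  72  42  29  35  41  47  41  29  21  32  47  44  50]
 [ 89  84  73  50  31  32  44  46  36  23  21  28  36  43  47]
 [ 86  87  77  56  33  34  42  44  34  27  24  29  36  31  39]
 [ 86  86  78  59  36  32  38  39  32  26  25  24  25  27  27]
 [ 85  83  81  62  37  29  29  32  28  18  24  30  21  26  28]
 [ 87  86  83  71  47  27  24  21  25  23  26  29  23  27  25]
 [ 88  90  85  76  48  27  24  19  21  22  14  29  29  24  24]
 [ 88  87  88  79  53  32  28  23  26  26  21  29  21  20  25]]
```

```bash
python3 -c "
from h import *
m=np.array([.6016,.1722,.0809]);u=np.array([.2664,.9639,0])
plan(*[(m-(.170-x)*u,-105.45) for x in (-.004,.016)])"
```

```text
at 8.4 [ 0.5467 -0.0248  0.0813] yaw -105.65 F [ 0.7 -0.  -0.2] [ 0.08 -0.12  0.01] w 0.103 j [ 14.  23. -21.  -0. -46. -30.]
xyz [-30.5  -0.4   0.4] ang [ 0.0015 -0.0001 -0.0034]
xyz [-50.5  -0.3   0.4] ang [ 0.0015 -0.0001 -0.0034]
```

Request:
move_arm --series '[{"grip":0,"xyz":[-5,-0.2,0.3],"angular":[0.001,0,-0.003]},{"grip":0,"xyz":[-11,-0.4,0.4],"angular":[0.001,0,-0.003]},{"grip":0,"xyz":[-17,-0.4,0.4],"angular":[0.001,0,-0.003]},{"grip":0,"xyz":[-23,-0.4,0.4],"angular":[0.001,0,-0.003]},{"grip":0,"xyz":[-27,-0.4,0.4],"angular":[0.001,0,-0.003]},{"grip":0,"xyz":[-30,-0.4,0.4],"angular":[0.001,0,-0.003]},{"grip":0,"xyz":[-32,-0.4,0.4],"angular":[0.001,0,-0.003]},{"grip":0,"xyz":[-34,-0.4,0.4],"angular":[0.001,0,-0.003]},{"grip":0,"xyz":[-36,-0.4,0.4],"angular":[0.001,0,-0.003]},{"grip":0,"xyz":[-38,-0.4,0.4],"angular":[0.001,0,-0.003]}]'

```text
time_s: 9.4
tcp_pos: [0.5575, 0.0125, 0.0811]
ee_rot: [[-0.266, -0.964, 0.0], [-0.964, 0.266, 0.0], [-0.0, 0.0, -1.0]]
wrist_force: [-0.5, -0.3, -1.8]
gripper_width: 0.099
gripper_force: 30.0
```

```bash
cat > q.py <<'E'
from h import *
m=np.array([.6016,.1722,.0809]);u=np.array([.2664,.9639,0]); v=np.array([-u[1],u[0],0])
s=r.sense(); f=s['wrist_force']; e=s['tcp_pos']+.170*u-m
print('depth',(e@u*1e3).round(1),'lat',(e@v*1e3).round(1),'dz',(e[2]*1e3).round(1),'F axial',(f@u).round(1),'lat',(f@v).round(1),'z',f[2].round(1),'M',s['moment'].round(2))
plan((m-(.170-e@u-.01)*u,-105.45))
E
python3 q.py
```

```text
depth 4.4 lat -0.0 dz 0.2 F axial -0.4 lat 0.4 z -1.8 M [ 0.08 -0.09 -0.02]
at 9.4 [0.5575 0.0125 0.0811] yaw -105.42 F [-0.5 -0.3 -1.8] [ 0.08 -0.09 -0.02] w 0.099 j [ 18.  24. -20.  -0. -46. -33.]
xyz [-10.    0.    0.2] ang [0.     0.0002 0.0005]
```

Request:
move_arm --series '[{"grip":0,"xyz":[-2,0,0],"angular":[0,0,0]},{"grip":0,"xyz":[-4,0,0],"angular":[0,0,0]},{"grip":0,"xyz":[-6,0,0],"angular":[0,0,0]},{"grip":0,"xyz":[-8,0,0],"angular":[0,0,0]},{"grip":0,"xyz":[-10,0,0],"angular":[0,0,0]}]'

```text
time_s: 9.9
tcp_pos: [0.5603, 0.0223, 0.0812]
ee_rot: [[-0.266, -0.964, 0.0], [-0.964, 0.266, 0.0], [-0.0, -0.0, -1.0]]
wrist_force: [0.7, -0.2, -0.4]
gripper_width: 0.101
gripper_force: 30.0
```

```bash
python3 q.py
```

```text
depth 14.5 lat -0.1 dz 0.3 F axial -0.0 lat -0.7 z -0.4 M [ 0.02 -0.13 -0.07]
at 9.9 [0.5603 0.0223 0.0812] yaw -105.42 F [ 0.7 -0.2 -0.4] [ 0.02 -0.13 -0.07] w 0.101 j [ 19.  24. -19.  -0. -46. -34.]
xyz [-10.    0.1   0.3] ang [-0.0002  0.0003  0.0005]
```

Request:
move_arm --series '[{"grip":0,"xyz":[-2,0,0],"angular":[0,0,0]},{"grip":0,"xyz":[-4,0,0],"angular":[0,0,0]},{"grip":0,"xyz":[-6,0,0],"angular":[0,0,0]},{"grip":0,"xyz":[-8,0,0],"angular":[0,0,0]},{"grip":0,"xyz":[-10,0,0],"angular":[0,0,0]},{"grip":0,"xyz":[-12,0,0],"angular":[0,0,0]}]'

```text
time_s: 10.5
tcp_pos: [0.5634, 0.0339, 0.0811]
ee_rot: [[-0.266, -0.964, 0.0], [-0.964, 0.266, 0.0], [-0.0, -0.0, -1.0]]
wrist_force: [-0.0, -0.5, -0.4]
gripper_width: 0.1
gripper_force: 30.0
```

```bash
python3 q.py
```

```text
depth 26.5 lat -0.0 dz 0.2 F axial -0.5 lat -0.1 z -0.4 M [ 0.03 -0.13 -0.02]
at 10.5 [0.5634 0.0339 0.0811] yaw -105.41 F [-0.  -0.5 -0.4] [ 0.03 -0.13 -0.02] w 0.1 j [ 20.  25. -19.  -0. -47. -35.]
xyz [-10.    0.    0.2] ang [-0.      0.0002  0.0007]
```

Request:
move_arm --series '[{"grip":0,"xyz":[-3,0,0],"angular":[0,0,0]},{"grip":0,"xyz":[-6,0,0],"angular":[0,0,0]},{"grip":0,"xyz":[-9,0,0],"angular":[0,0,0]},{"grip":0,"xyz":[-12,0,0],"angular":[0,0,0]},{"grip":0,"xyz":[-15,0,0],"angular":[0,0,0]},{"grip":0,"xyz":[-18,0,0],"angular":[0,0,0]},{"grip":0,"xyz":[-21,0,0],"angular":[0,0,0]},{"grip":0,"xyz":[-24,0,0],"angular":[0,0,0]},{"grip":0,"xyz":[-27,0,0],"angular":[0,0,0]},{"grip":0,"xyz":[-30,0,0],"angular":[0,0,0]}]'

```text
time_s: 11.5
tcp_pos: [0.5714, 0.0629, 0.0811]
ee_rot: [[-0.266, -0.964, 0.0], [-0.964, 0.266, 0.0], [-0.0, -0.0, -1.0]]
wrist_force: [0.6, -1.2, -0.9]
gripper_width: 0.098
gripper_force: 30.0
```

```bash
python3 q.py
```

```text
depth 56.6 lat -0.0 dz 0.2 F axial -1.0 lat -0.9 z -0.9 M [-0.04 -0.21 -0.1 ]
at 11.5 [0.5714 0.0629 0.0811] yaw -105.41 F [ 0.6 -1.2 -0.9] [-0.04 -0.21 -0.1 ] w 0.098 j [ 22.  25. -17.  -0. -47. -38.]
xyz [-10.   -0.    0.2] ang [-0.      0.0002  0.0006]
```

Request:
move_arm --series '[{"grip":0,"xyz":[-2,0,0],"angular":[0,0,0]},{"grip":0,"xyz":[-4,0,0],"angular":[0,0,0]},{"grip":0,"xyz":[-6,0,0],"angular":[0,0,0]},{"grip":0,"xyz":[-8,0,0],"angular":[0,0,0]},{"grip":0,"xyz":[-9,0,0],"angular":[0,0,0]}]'

```text
time_s: 12.0
tcp_pos: [0.5738, 0.0715, 0.0811]
ee_rot: [[-0.266, -0.964, 0.0], [-0.964, 0.266, 0.0], [-0.0, -0.0, -1.0]]
wrist_force: [0.3, -0.4, -1.5]
gripper_width: 0.1
gripper_force: 30.0
```

Request:
move_arm --series '[{"grip":0,"xyz":[-1,0,0],"angular":[0,0,0]},{"grip":0,"xyz":[-2,0,0],"angular":[0,0,0]}]'

```text
time_s: 12.2
tcp_pos: [0.5743, 0.0732, 0.0811]
ee_rot: [[-0.266, -0.964, 0.0], [-0.964, 0.266, 0.0], [-0.0, 0.0, -1.0]]
wrist_force: [-0.3, -0.7, -1.5]
gripper_width: 0.102
gripper_force: 30.0
```

Request:
move_arm --series '[{"grip":0,"xyz":[-1,0,0],"angular":[0,0,0]},{"grip":0,"xyz":[-2,0,0],"angular":[0,0,0]}]'

```text
time_s: 12.4
tcp_pos: [0.5748, 0.0752, 0.0811]
ee_rot: [[-0.266, -0.964, 0.0], [-0.964, 0.266, 0.0], [-0.0, 0.0, -1.0]]
wrist_force: [0.6, -0.5, -0.3]
gripper_width: 0.101
gripper_force: 30.0
```

Request:
move_arm --series '[{"grip":0,"xyz":[-1,0,0],"angular":[0,0,0]},{"grip":0,"xyz":[-2,0,0],"angular":[0,0,0]}]'

```text
time_s: 12.6
tcp_pos: [0.5753, 0.0771, 0.0811]
ee_rot: [[-0.266, -0.964, -0.0], [-0.964, 0.266, 0.0], [-0.0, 0.0, -1.0]]
wrist_force: [-0.1, -0.6, -0.8]
gripper_width: 0.103
gripper_force: 30.0
```

Request:
move_arm --series '[{"grip":0,"xyz":[-1,0,0],"angular":[0,0,0]},{"grip":0,"xyz":[-2,0,0],"angular":[0,0,0]}]'

```text
time_s: 12.8
tcp_pos: [0.5758, 0.0791, 0.0811]
ee_rot: [[-0.266, -0.964, -0.0], [-0.964, 0.266, 0.0], [-0.0, 0.0, -1.0]]
wrist_force: [1.0, -0.8, -1.8]
gripper_width: 0.099
gripper_force: 30.0
```

Request:
move_arm --series '[{"grip":0,"xyz":[-1,0,0],"angular":[0,0,0]},{"grip":0,"xyz":[-2,0,0],"angular":[0,0,0]}]'

```text
time_s: 13.0
tcp_pos: [0.5764, 0.081, 0.0811]
ee_rot: [[-0.266, -0.964, 0.0], [-0.964, 0.266, 0.0], [-0.0, -0.0, -1.0]]
wrist_force: [1.2, -0.6, -0.7]
gripper_width: 0.1
gripper_force: 30.0
```

Request:
move_arm --series '[{"grip":0,"xyz":[-1,0,0],"angular":[0,0,0]},{"grip":0,"xyz":[-2,0,0],"angular":[0,0,0]}]'

```text
time_s: 13.2
tcp_pos: [0.5769, 0.0829, 0.0811]
ee_rot: [[-0.266, -0.964, 0.0], [-0.964, 0.266, 0.0], [-0.0, 0.0, -1.0]]
wrist_force: [-0.1, -1.4, -0.4]
gripper_width: 0.105
gripper_force: 30.0
```

Request:
move_arm --series '[{"grip":0,"xyz":[-1,0,0],"angular":[0,0,0]},{"grip":0,"xyz":[-2,0,0],"angular":[0,0,0]}]'

```text
time_s: 13.4
tcp_pos: [0.5775, 0.0849, 0.0811]
ee_rot: [[-0.266, -0.964, 0.0], [-0.964, 0.266, 0.0], [-0.0, -0.0, -1.0]]
wrist_force: [0.6, -0.5, -0.4]
gripper_width: 0.104
gripper_force: 30.0
```

Request:
move_arm --series '[{"grip":0,"xyz":[-1,0,0],"angular":[0,0,0]},{"grip":0,"xyz":[-2,0,0],"angular":[0,0,0]}]'

```text
time_s: 13.6
tcp_pos: [0.578, 0.0868, 0.0811]
ee_rot: [[-0.266, -0.964, 0.0], [-0.964, 0.266, 0.0], [-0.0, 0.0, -1.0]]
wrist_force: [0.8, -1.0, -0.8]
gripper_width: 0.101
gripper_force: 30.0
```

Request:
move_arm --series '[{"grip":0,"xyz":[-1,0,0],"angular":[0,0,0]},{"grip":0,"xyz":[-2,0,0],"angular":[0,0,0]}]'

```text
time_s: 13.8
tcp_pos: [0.5778, 0.0875, 0.081]
ee_rot: [[-0.266, -0.964, -0.002], [-0.964, 0.266, -0.002], [0.002, 0.001, -1.0]]
wrist_force: [0.3, -6.1, -0.2]
gripper_width: 0.104
gripper_force: 30.0
```

Request:
move_arm --series '[{"grip":0,"xyz":[-0.3,0,0],"angular":[0,0,0]},{"grip":0,"xyz":[-0.5,0,0],"angular":[0,0,0]},{"grip":0,"xyz":[-0.5,0,0],"angular":[0,0,0]}]'

```text
time_s: 14.1
tcp_pos: [0.5778, 0.0875, 0.0809]
ee_rot: [[-0.266, -0.964, -0.002], [-0.964, 0.266, -0.002], [0.003, 0.002, -1.0]]
wrist_force: [-0.0, -5.4, -0.5]
gripper_width: 0.1
gripper_force: 30.0
```

```bash
python3 q.py
```

```text
depth 82.0 lat 0.4 dz 0.0 F axial -5.2 lat -1.4 z -0.5 M [-1.75 -0.23 -0.05]
at 14.1 [0.5778 0.0875 0.0809] yaw -105.43 F [-0.  -5.4 -0.5] [-1.75 -0.23 -0.05] w 0.1 j [ 25.  26. -16.   0. -48. -40.]
xyz [-10.   -0.4   0. ] ang [ 0.0017 -0.0029  0.0004]
```

Request:
move_arm --series '[{"grip":0,"xyz":[0.5,0,0],"angular":[0,0,0]},{"grip":0,"xyz":[0.8,0,0],"angular":[0,0,0]},{"grip":0,"xyz":[0.8,0,0],"angular":[0,0,0]}]'

```text
time_s: 14.4
tcp_pos: [0.5779, 0.0875, 0.081]
ee_rot: [[-0.266, -0.964, -0.001], [-0.964, 0.266, -0.001], [0.001, 0.001, -1.0]]
wrist_force: [0.4, -5.2, -1.6]
gripper_width: 0.103
gripper_force: 30.0
```

Request:
move_arm --series '[{"grip":0.08,"xyz":[0,0,0],"angular":[0,0,0]},{"grip":0.12,"xyz":[0,0,0],"angular":[0,0,0]},{"grip":0.2,"xyz":[0,0,0],"angular":[0,0,0]},{"grip":0.4,"xyz":[0,0,0],"angular":[0,0,0]},{"grip":0.4,"xyz":[0,0,0],"angular":[0,0,0]},{"grip":0.4,"xyz":[0,0,0],"angular":[0,0,0]},{"grip":0.4,"xyz":[0,0,0],"angular":[0,0,0]}]'

```text
time_s: 15.1
tcp_pos: [0.5785, 0.0887, 0.0812]
ee_rot: [[-0.266, -0.964, 0.0], [-0.964, 0.266, 0.0], [-0.001, -0.0, -1.0]]
wrist_force: [0.0, -0.1, -0.1]
gripper_width: 0.386
gripper_force: 0.0
```

```bash
python3 q.py; python3 - <<'E'
from h import *
# lever: knob path; machine frame origin at mouth (0.6016,0.1722), x=u, y=v
m=np.array([.6016,.1722,0]);u=np.array([.2664,.9639,0]); v=np.array([-u[1],u[0],0])
for a in (52,30,10,0,-10,-20):
    a=np.radians(a); k=m+.041*u+.13*np.cos(a)*v; k[2]=.110+.13*np.sin(a); print(k.round(4))
E
```

```text
depth 83.3 lat 0.0 dz 0.3 F axial -0.1 lat -0.1 z -0.1 M [ 0.13 -0.11 -0.06]
at 15.1 [0.5785 0.0887 0.0812] yaw -105.4 F [ 0.  -0.1 -0.1] [ 0.13 -0.11 -0.06] w 0.386 j [ 25.  26. -16.  -0. -48. -40.]
xyz [-10.   -0.    0.3] ang [-0.0002  0.0006  0.0009]
[0.5354 0.233  0.2124]
[0.504  0.2417 0.175 ]
[0.4891 0.2458 0.1326]
[0.4872 0.2464 0.11  ]
[0.4891 0.2458 0.0874]
[0.4948 0.2443 0.0655]
```

```bash
python3 - <<'E'
from h import *
import pickle
D=pickle.load(open('d.pkl','rb'))
pts=[]
for n,(x,y) in {'scene':(441,127),'top':(129,232)}.items():
    g=D[n]['img'].sum(2)/3.; w=g[y-9:y+10,x-9:x+10]; B=w<55
    lab,L,st,c=cv2.connectedComponentsWithStats(B.astype(np.uint8)); i=L[9,9] or 1+st[1:,4].argmax(); pts.append(c[i]+(x-9,y-9)); print(n,pts[-1],st[i])
P=[D[n]['camera_matrix']@np.c_[cv2.Rodrigues(D[n]['rvec'])[0],D[n]['tvec']] for n in ('scene','top')]
X=cv2.triangulatePoints(P[0],P[1],pts[0],pts[1]); X=(X[:3]/X[3])[:,0]; print(X)
m=np.array([.6016,.1722,0]);u=np.array([.2664,.9639,0]); v=np.array([-u[1],u[0],0])
print((X-m)@u,(X-m)@v)
for n,q in zip(('scene','top'),pts): print(n,proj(D[n],X),q, proj(D[n],[.5354,.233,.2124]))
E
```

```text
scene [440.19607843 127.14705882] [  3   4  11  11 102]
top [129.15789474 231.63157895] [ 5  5  9  8 57]
[0.52619982 0.23345341 0.20413669]
0.03895555632845809 0.08899614182389233
scene [[439.7900419  127.13923176]] [440.19607843 127.14705882] [[442.5330395  127.40732495]]
top [[128.8801988  231.48383371]] [129.15789474 231.63157895] [[128.22161998 227.82142514]]
```

Request:
move_arm --series '[{"grip":0.4,"xyz":[0,0,-10],"angular":[0,0,0]},{"grip":0.4,"xyz":[0,0,-30],"angular":[0,0,0]},{"grip":0.4,"xyz":[0,0,-60],"angular":[0,0,0]},{"grip":0,"xyz":[0,0,-95],"angular":[0,0,0]},{"grip":0,"xyz":[0,0,-130],"angular":[0,0,0]},{"grip":0,"xyz":[0,0,-165],"angular":[0,0,0]},{"grip":0,"xyz":[0,0,-185],"angular":[0,0,0]},{"grip":0,"xyz":[0,0,-190],"angular":[0,0,0]}]'

```text
time_s: 15.9
tcp_pos: [0.5796, 0.0886, 0.2752]
ee_rot: [[-0.266, -0.964, 0.007], [-0.964, 0.266, 0.002], [-0.004, -0.006, -1.0]]
wrist_force: [-0.1, -1.1, -0.0]
gripper_width: 0.05
gripper_force: 0.0
```

```bash
cat > L.py <<'E'
from h import *
m=np.array([.6016,.1722,0]);u=np.array([.2664,.9639,0]); v=np.array([-u[1],u[0],0])
def T(a,up=.016):
    a=np.radians(a); k=m+.040*u+.13*np.cos(a)*v; k[2]=.110+.13*np.sin(a)+up; return k,-15.45
E
python3 -c "
from L import *
plan(T(46.6,.045))"
```

```text
at 15.9 [0.5796 0.0886 0.2752] yaw -105.4 F [-0.1 -1.1 -0. ] [ 0.05 -0.1   0.  ] w 0.05 j [ 25.  16.  -1.   0. -72. -40.]
xyz [-126.4   90.5   25.7] ang [-8.00e-03 -1.40e-03 -1.57e+00]
```

Request:
move_arm --series '[{"grip":0,"xyz":[-20,14,0],"angular":[-0.001,0,-0.14]},{"grip":0,"xyz":[-40,28,0],"angular":[-0.002,0,-0.28]},{"grip":0,"xyz":[-60,43,0],"angular":[-0.003,0,-0.42]},{"grip":0,"xyz":[-80,57,0],"angular":[-0.004,0,-0.56]},{"grip":0,"xyz":[-100,71,0],"angular":[-0.005,0,-0.7]},{"grip":0,"xyz":[-115,82,0],"angular":[-0.005,0,-0.84]},{"grip":0,"xyz":[-124,89,0],"angular":[-0.006,0,-0.98]},{"grip":0,"xyz":[-126,90,5],"angular":[-0.006,0,-1.12]},{"grip":0,"xyz":[-126,90,10],"angular":[-0.007,0,-1.26]},{"grip":0,"xyz":[-126,90,15],"angular":[-0.008,-0.001,-1.4]}]'

```text
time_s: 16.9
tcp_pos: [0.5244, 0.2336, 0.2548]
ee_rot: [[0.907, -0.42, -0.009], [-0.42, -0.907, -0.003], [-0.007, 0.007, -1.0]]
wrist_force: [-0.7, -0.1, -0.4]
gripper_width: 0.003
gripper_force: 0.0
```

```bash
python3 -c "
from L import *
plan(T(46.6,.045),T(46.6,.030),T(46.6,.016))"
```

```text
at 16.9 [0.5244 0.2336 0.2548] yaw -24.85 F [-0.7 -0.1 -0.4] [ 0.04 -0.03 -0.04] w 0.003 j [ 40.  16.  -4.  -0. -70.  25.]
xyz [ 1.3 -1.6  5.3] ang [ 0.0061  0.0075 -0.164 ]
xyz [ 1.4 -1.7 20.3] ang [ 0.0061  0.0075 -0.164 ]
xyz [ 1.5 -1.8 34.3] ang [ 0.0061  0.0075 -0.164 ]
```

Request:
move_arm --series '[{"grip":0,"xyz":[1,-1.6,5],"angular":[0.006,0.007,-0.12]},{"grip":0,"xyz":[1.4,-1.7,10],"angular":[0.006,0.007,-0.164]},{"grip":0,"xyz":[1.4,-1.7,16],"angular":[0.006,0.007,-0.164]},{"grip":0,"xyz":[1.4,-1.7,22],"angular":[0.006,0.007,-0.164]},{"grip":0,"xyz":[1.4,-1.7,26],"angular":[0.006,0.007,-0.164]},{"grip":0,"xyz":[1.4,-1.7,30],"angular":[0.006,0.007,-0.164]}]'

```text
time_s: 17.5
tcp_pos: [0.5268, 0.2345, 0.2256]
ee_rot: [[0.962, -0.273, 0.001], [-0.273, -0.962, 0.001], [0.001, -0.001, -1.0]]
wrist_force: [0.8, 0.3, 0.1]
gripper_width: 0.005
gripper_force: 0.0
```

```bash
python3 -c "
from L import *
plan(*[T(a) for a in (46.6,43,40,36,32)])"
```

```text
at 17.5 [0.5268 0.2345 0.2256] yaw -15.83 F [0.8 0.3 0.1] [-0.03 -0.04  0.03] w 0.005 j [ 40.  17.  -7.   0. -66.  34.]
xyz [-0.7  0.1  5.2] ang [-0.0012 -0.001  -0.0067]
xyz [-6.4  0.2 10.9] ang [-0.0012 -0.001  -0.0067]
xyz [-10.9   0.2  16. ] ang [-0.0012 -0.001  -0.0067]
xyz [-16.5   0.2  23.2] ang [-0.0012 -0.001  -0.0067]
xyz [-21.6   0.3  30.7] ang [-0.0012 -0.001  -0.0067]
```

Request:
move_arm --series '[{"grip":0,"xyz":[-0.5,0,3],"angular":[0,0,0]},{"grip":0,"xyz":[-0.7,0.1,5],"angular":[0,0,0]},{"grip":0,"xyz":[-3.5,0.1,8],"angular":[0,0,0]},{"grip":0,"xyz":[-6.4,0.2,11],"angular":[0,0,0]},{"grip":0,"xyz":[-8.5,0.2,13.5],"angular":[0,0,0]},{"grip":0,"xyz":[-11,0.2,16],"angular":[0,0,0]}]'

```text
time_s: 18.1
tcp_pos: [0.5157, 0.2376, 0.2106]
ee_rot: [[0.962, -0.272, 0.001], [-0.272, -0.962, 0.002], [0.001, -0.002, -1.0]]
wrist_force: [-3.9, -0.1, 4.8]
gripper_width: 0.007
gripper_force: 2.4
```

```bash
python3 -c "
from L import *
plan(*[T(a) for a in (36,32,28,24,20,15,10,5)])"
```

```text
at 18.1 [0.5157 0.2376 0.2106] yaw -15.79 F [-3.9 -0.1  4.8] [ 0.01  0.92 -0.  ] w 0.007 j [ 41.  17.  -9.  -0. -64.  33.]
xyz [-5.   0.2  8.2] ang [-0.0018 -0.001  -0.0059]
xyz [-10.1   0.2  15.7] ang [-0.0018 -0.001  -0.0059]
xyz [-14.6   0.3  23.5] ang [-0.0018 -0.001  -0.0059]
xyz [-18.6   0.3  31.7] ang [-0.0018 -0.001  -0.0059]
xyz [-22.    0.4  40.1] ang [-0.0018 -0.001  -0.0059]
xyz [-25.4   0.4  50.9] ang [-0.0018 -0.001  -0.0059]
xyz [-27.9   0.4  62. ] ang [-0.0018 -0.001  -0.0059]
xyz [-29.4   0.5  73.2] ang [-0.0018 -0.001  -0.0059]
```

Request:
move_arm --series '[{"grip":0,"xyz":[-2,0,0],"angular":[0,0,0]},{"grip":0,"xyz":[-4,0,1],"angular":[0,0,0]},{"grip":0,"xyz":[-5,0,2],"angular":[0,0,0]}]'

```text
time_s: 18.4
tcp_pos: [0.5117, 0.239, 0.2081]
ee_rot: [[0.962, -0.272, 0.002], [-0.272, -0.962, 0.002], [0.002, -0.002, -1.0]]
wrist_force: [-0.2, -0.0, 1.4]
gripper_width: 0.006
gripper_force: 0.7
```

```bash
python3 - <<'E'
from L import *
import pickle
d=cap('scene','s7.png'); pickle.dump(d,open('d7.pkl','wb'))
plan(T(36))
b=np.clip(cv2.resize(cv2.imread('pics/s7.png')[95:215,380:500],(600,600),interpolation=cv2.INTER_CUBIC)*1.5,0,255).astype(np.uint8)
cv2.imwrite('pics/v7.png',b)
for a in (52,46,40,36): print(a,(proj(d,T(a,0)[0])-(380,95))*5)
print((proj(d,r.sense()['tcp_pos'])-(380,95))*5)
E
```

```text
at 18.45 [0.5115 0.239  0.2079] yaw -15.79 F [0.5 0.5 1.2] [ 0.18 -0.16 -0.  ] w 0.004 j [ 41.  17. -10.   0. -63.  33.]
xyz [-0.6  0.4  5.5] ang [-0.002  -0.0015 -0.006 ]
52 [[310.51051934 161.92062697]]
46 [[300.29844134 159.5610268 ]]
40 [[290.14818095 160.43741403]]
36 [[283.4716428  162.75744103]]
[[297.4807613  129.75449231]]
```

View pics/v7.png

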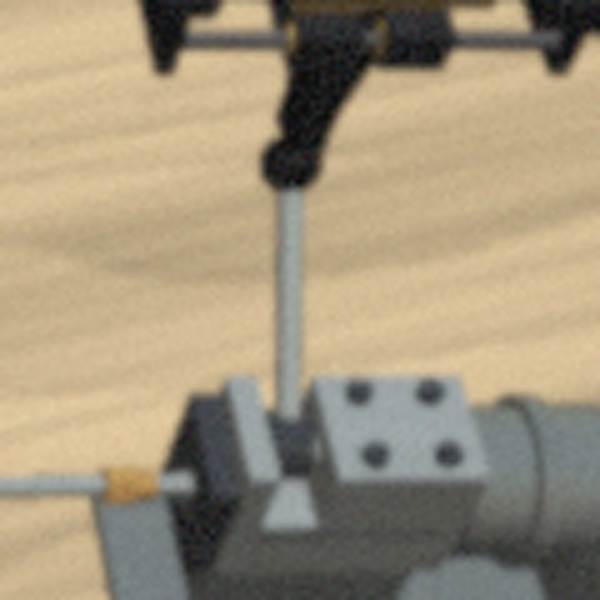

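```bash
cat >> L.py <<'E'
def P(*A,lead=.005):
    plan(*[(T(a,.014)[0]+lead*v,-15.45) for a in A])
E
python3 -c "
from L import *
P(38,35,32,29,26,23,20,17,14)"
```

```text
at 18.45 [0.5115 0.239  0.2079] yaw -15.79 F [0.5 0.5 1.2] [ 0.18 -0.16 -0.  ] w 0.004 j [ 41.  17. -10.   0. -63.  33.]
xyz [-2.8  0.4  3.8] ang [-0.002  -0.0015 -0.006 ]
xyz [-6.9  0.5  9.3] ang [-0.002  -0.0015 -0.006 ]
xyz [-10.6   0.5  15. ] ang [-0.002  -0.0015 -0.006 ]
xyz [-14.1   0.5  20.8] ang [-0.002  -0.0015 -0.006 ]
xyz [-17.3   0.6  26.9] ang [-0.002  -0.0015 -0.006 ]
xyz [-20.1   0.6  33. ] ang [-0.002  -0.0015 -0.006 ]
xyz [-22.6   0.6  39.4] ang [-0.002  -0.0015 -0.006 ]
xyz [-24.8   0.6  45.8] ang [-0.002  -0.0015 -0.006 ]
xyz [-26.6   0.7  52.4] ang [-0.002  -0.0015 -0.006 ]
```

Request:
move_arm --series '[{"grip":0,"xyz":[-3,0.4,4],"angular":[0,0,0]},{"grip":0,"xyz":[-7,0.5,9],"angular":[0,0,0]},{"grip":0,"xyz":[-10.5,0.5,15],"angular":[0,0,0]},{"grip":0,"xyz":[-14,0.5,21],"angular":[0,0,0]},{"grip":0,"xyz":[-17.5,0.6,27],"angular":[0,0,0]},{"grip":0,"xyz":[-20,0.6,33],"angular":[0,0,0]}]'

```text
time_s: 19.05
tcp_pos: [0.4914, 0.2435, 0.1743]
ee_rot: [[0.962, -0.272, 0.001], [-0.272, -0.962, 0.0], [0.001, -0.001, -1.0]]
wrist_force: [-2.3, 0.3, 2.5]
gripper_width: 0.005
gripper_force: 1.3
```

```bash
python3 -c "
from L import *
P(20,17,14,11,8,5,2,-1)"
```

```text
at 19.05 [0.4914 0.2435 0.1743] yaw -15.79 F [-2.3  0.3  2.5] [ 0.28  0.51 -0.  ] w 0.005 j [ 43.  17. -15.   0. -58.  31.]
xyz [-2.  -0.6  5.8] ang [-0.0005 -0.0005 -0.006 ]
xyz [-4.2 -0.6 12.3] ang [-0.0005 -0.0005 -0.006 ]
xyz [-6.  -0.6 18.8] ang [-0.0005 -0.0005 -0.006 ]
xyz [-7.5 -0.6 25.5] ang [-0.0005 -0.0005 -0.006 ]
xyz [-8.6 -0.6 32.2] ang [-0.0005 -0.0005 -0.006 ]
xyz [-9.4 -0.5 38.9] ang [-0.0005 -0.0005 -0.006 ]
xyz [-9.8 -0.5 45.7] ang [-0.0005 -0.0005 -0.006 ]
xyz [-9.8 -0.5 52.5] ang [-0.0005 -0.0005 -0.006 ]
```

Request:
move_arm --series '[{"grip":0,"xyz":[-3,-0.5,6],"angular":[0,0,0]},{"grip":0,"xyz":[-5.2,-0.6,12],"angular":[0,0,0]},{"grip":0,"xyz":[-7,-0.6,19],"angular":[0,0,0]},{"grip":0,"xyz":[-8.5,-0.6,25.5],"angular":[0,0,0]},{"grip":0,"xyz":[-9.5,-0.6,32],"angular":[0,0,0]},{"grip":0,"xyz":[-10,-0.6,39],"angular":[0,0,0]}]'

```text
time_s: 19.65
tcp_pos: [0.4827, 0.2471, 0.1355]
ee_rot: [[0.962, -0.272, 0.002], [-0.272, -0.962, 0.001], [0.001, -0.002, -1.0]]
wrist_force: [-2.0, -0.2, 3.4]
gripper_width: 0.001
gripper_force: 1.4
```

```bash
python3 -c "
from L import *
P(5,3,1,-1,-3,-5,-7,-9)"
```

```text
at 19.65 [0.4827 0.2471 0.1355] yaw -15.8 F [-2.  -0.2  3.4] [0.13 0.58 0.01] w 0.001 j [ 44.  19. -19.   0. -52.  30.]
xyz [0.  0.5 0.2] ang [-0.0017 -0.0013 -0.0061]
xyz [-0.3  0.5  4.7] ang [-0.0017 -0.0013 -0.0061]
xyz [-0.5  0.5  9.3] ang [-0.0017 -0.0013 -0.0061]
xyz [-0.5  0.5 13.8] ang [-0.0017 -0.0013 -0.0061]
xyz [-0.3  0.5 18.3] ang [-0.0017 -0.0013 -0.0061]
xyz [-0.   0.5 22.9] ang [-0.0017 -0.0013 -0.0061]
xyz [ 0.5  0.5 27.4] ang [-0.0017 -0.0013 -0.0061]
xyz [ 1.1  0.6 31.9] ang [-0.0017 -0.0013 -0.0061]
```

Now I'm in the biting zone, so I'll take shorter, slower steps.

Request:
move_arm --series '[{"grip":0,"xyz":[-0.3,0.3,3],"angular":[0,0,0]},{"grip":0,"xyz":[-0.5,0.5,6],"angular":[0,0,0]},{"grip":0,"xyz":[-0.5,0.5,9],"angular":[0,0,0]},{"grip":0,"xyz":[-0.5,0.5,12],"angular":[0,0,0]},{"grip":0,"xyz":[-0.5,0.5,15],"angular":[0,0,0]}]'

```text
time_s: 20.15
tcp_pos: [0.4823, 0.2468, 0.121]
ee_rot: [[0.962, -0.272, 0.002], [-0.272, -0.962, 0.001], [0.002, -0.002, -1.0]]
wrist_force: [-1.6, 1.3, 2.0]
gripper_width: 0.004
gripper_force: 1.4
```

```bash
python3 -c "
from L import *
P(-2,-6,-9,-12,-16,-20,-21)"
```

```text
at 20.15 [0.4823 0.2468 0.121 ] yaw -15.8 F [-1.6  1.3  2. ] [ 0.35  0.67 -0.02] w 0.004 j [ 44.  20. -20.   0. -50.  30.]
xyz [-0.   0.1  1.5] ang [-0.002  -0.0015 -0.0062]
xyz [ 0.6  0.1 10.6] ang [-0.002  -0.0015 -0.0062]
xyz [ 1.5  0.1 17.3] ang [-0.002  -0.0015 -0.0062]
xyz [ 2.7  0.1 24. ] ang [-0.002  -0.0015 -0.0062]
xyz [ 4.9  0.2 32.8] ang [-0.002  -0.0015 -0.0062]
xyz [ 7.7  0.2 41.5] ang [-0.002  -0.0015 -0.0062]
xyz [ 8.5  0.2 43.6] ang [-0.002  -0.0015 -0.0062]
```

Request:
move_arm --series '[{"grip":0,"xyz":[0,0,3],"angular":[0,0,0]},{"grip":0,"xyz":[0,0,6],"angular":[0,0,0]},{"grip":0,"xyz":[0,0,9],"angular":[0,0,0]},{"grip":0,"xyz":[0.5,0,12],"angular":[0,0,0]},{"grip":0,"xyz":[1,0,15],"angular":[0,0,0]},{"grip":0,"xyz":[1.5,0,18],"angular":[0,0,0]}]'

```text
time_s: 20.75
tcp_pos: [0.4836, 0.2462, 0.1028]
ee_rot: [[0.962, -0.272, 0.001], [-0.272, -0.962, 0.001], [0.001, -0.001, -1.0]]
wrist_force: [-2.7, 1.3, 3.4]
gripper_width: 0.005
gripper_force: 1.8
```

```bash
python3 -c "
from L import *
P(-10,-13,-16,-18,-20,-21)"
```

```text
at 20.75 [0.4836 0.2462 0.1028] yaw -15.8 F [-2.7  1.3  3.4] [0.34 0.82 0.01] w 0.005 j [ 44.  21. -21.   0. -48.  30.]
xyz [ 0.5 -0.1  1.4] ang [-0.0013 -0.0011 -0.0061]
xyz [ 1.8 -0.1  8.1] ang [-0.0013 -0.0011 -0.0061]
xyz [ 3.5 -0.1 14.7] ang [-0.0013 -0.0011 -0.0061]
xyz [ 4.8 -0.1 19. ] ang [-0.0013 -0.0011 -0.0061]
xyz [ 6.3 -0.1 23.3] ang [-0.0013 -0.0011 -0.0061]
xyz [ 7.1 -0.1 25.4] ang [-0.0013 -0.0011 -0.0061]
```

Request:
move_arm --series '[{"grip":0,"xyz":[0,0,3],"angular":[0,0,0]},{"grip":0,"xyz":[0.5,0,6],"angular":[0,0,0]},{"grip":0,"xyz":[1,0,9],"angular":[0,0,0]},{"grip":0,"xyz":[2,0,12],"angular":[0,0,0]},{"grip":0,"xyz":[3,0,15],"angular":[0,0,0]},{"grip":0,"xyz":[3.5,0,17],"angular":[0,0,0]}]'

```text
time_s: 21.35
tcp_pos: [0.4869, 0.2452, 0.0856]
ee_rot: [[0.962, -0.272, 0.001], [-0.272, -0.962, 0.001], [0.001, -0.001, -1.0]]
wrist_force: [-2.6, 1.1, 4.6]
gripper_width: 0.004
gripper_force: 2.0
```

```bash
python3 -c "
from L import *
P(-18,-20,-21,-22)"
```

```text
at 21.35 [0.4869 0.2452 0.0856] yaw -15.81 F [-2.6  1.1  4.6] [0.34 1.05 0.04] w 0.004 j [ 44.  23. -21.   0. -46.  30.]
xyz [ 1.4 -0.2  1.8] ang [-0.001  -0.0008 -0.0062]
xyz [ 2.9 -0.2  6.1] ang [-0.001  -0.0008 -0.0062]
xyz [ 3.7 -0.2  8.2] ang [-0.001  -0.0008 -0.0062]
xyz [ 4.5 -0.2 10.3] ang [-0.001  -0.0008 -0.0062]
```

Request:
move_arm --series '[{"grip":0,"xyz":[0.7,0,1.5],"angular":[0,0,0]},{"grip":0,"xyz":[1.4,0,3],"angular":[0,0,0]},{"grip":0,"xyz":[2,0,4.5],"angular":[0,0,0]},{"grip":0,"xyz":[2.7,0,6],"angular":[0,0,0]}]'

```text
time_s: 21.75
tcp_pos: [0.4879, 0.245, 0.0833]
ee_rot: [[0.962, -0.271, -0.001], [-0.271, -0.962, 0.0], [-0.001, -0.0, -1.0]]
wrist_force: [-21.0, 4.5, 34.6]
gripper_width: 0.009
gripper_force: 17.2
```

Request:
move_arm --series '[{"grip":0,"xyz":[0,0,-3],"angular":[0,0,0]},{"grip":0,"xyz":[0,0,-8],"angular":[0,0,0]},{"grip":0,"xyz":[0,0,-20],"angular":[0,0,0]},{"grip":0,"xyz":[-10,0,-50],"angular":[0,0,0]},{"grip":0,"xyz":[-30,0,-90],"angular":[0,0,0]},{"grip":0,"xyz":[-50,0,-130],"angular":[0,0,0]},{"grip":0,"xyz":[-60,0,-165],"angular":[0,0,0]},{"grip":0,"xyz":[-80,0,-180],"angular":[0,0,0]},{"grip":0,"xyz":[-100,0,-180],"angular":[0,0,0]},{"grip":0,"xyz":[-100,0,-180],"angular":[0,0,0]}]'

```text
time_s: 22.75
tcp_pos: [0.3922, 0.2719, 0.2612]
ee_rot: [[0.963, -0.271, 0.003], [-0.271, -0.963, 0.003], [0.002, -0.004, -1.0]]
wrist_force: [1.0, -0.1, -0.4]
gripper_width: 0.006
gripper_force: 0.0
```

```bash
python3 - <<'E'
from L import *
import pickle
D=pickle.load(open('d.pkl','rb'))
d=cap('scene','s8.png'); e=cap('top','t8.png')
plan()
R={}
for n,c in (('scene',d),('top',e)):
    q=proj(c,T(-20,0)[0])[0]; x,y=q.round().astype(int); g=c['img'].sum(2)/3.; w=g[y-12:y+13,x-12:x+13]<50
    k,L,st,ce=cv2.connectedComponentsWithStats(w.astype(np.uint8)); i=1+st[1:,4].argmax(); R[n]=ce[i]+(x-12,y-12); print(n,'pred',q,'seen',R[n],st[i])
P_=[c['camera_matrix']@np.c_[cv2.Rodrigues(c['rvec'])[0],c['tvec']] for c in(d,e)]
X=cv2.triangulatePoints(P_[0],P_[1],R['scene'],R['top']); X=(X[:3]/X[3])[:,0]; print(X,'angle',np.degrees(np.arctan2(X[2]-.11,(X-m)@v)))
# pipe end of nut vs face, and change elsewhere: diff vs. first pictures
for n,c in (('scene',d),('top',e)):
    df=cv2.absdiff(cv2.GaussianBlur(c['img'],(0,0),1),cv2.GaussianBlur(D[n]['img'],(0,0),1)).max(2)>30
    k,L,st,ce=cv2.connectedComponentsWithStats(df.astype(np.uint8)); print(n,[list(map(int,s)) for s in st[1:] if s[4]>15])
# rear pipe end along machine axis in top view
yb=cv2.cvtColor(e['img'],cv2.COLOR_RGB2LAB)[...,2].astype(float)
for t in np.arange(-.235,-.195,.004):
    q=proj(e,m+t*u+[0,0,.082])[0]; print(round(t,3),q.round(1),cv2.getRectSubPix(e['img'],(1,3),tuple(map(float,q))).mean((0,1)).round())
E
```

```text
at 22.85 [0.3933 0.2716 0.2602] yaw -15.77 F [ 0.1 -0.1 -0.4] [-0.02 -0.01 -0.03] w 0.002 j [ 54.   6. -16.   0. -68.  20.]
scene pred [422.36144864 156.84242156] seen [422.05660377 155.88679245] [ 8  7 10 10 53]
top pred [138.53558407 244.21699059] seen [138.82857143 244.45714286] [ 9 10  7  6 35]
[0.49382899 0.24170819 0.06891946] angle -18.55341413525569
scene [[246, 0, 8, 3, 16], [297, 0, 14, 7, 76], [401, 0, 97, 71, 3924], [519, 0, 8, 8, 44], [279, 8, 32, 18, 218], [250, 16, 21, 7, 84], [249, 25, 8, 24, 148], [260, 24, 13, 12, 94], [277, 25, 14, 15, 126], [290, 28, 13, 21, 154], [434, 121, 14, 25, 163], [417, 151, 13, 19, 146], [434, 150, 7, 29, 122], [325, 190, 71, 8, 232], [402, 190, 17, 5, 65], [292, 214, 36, 7, 70], [282, 219, 8, 5, 33], [208, 222, 73, 13, 200]]
top [[163, 204, 12, 7, 46], [123, 222, 14, 16, 142], [227, 222, 6, 4, 21], [247, 224, 17, 3, 20], [267, 224, 6, 5, 26], [134, 226, 11, 24, 140], [275, 226, 14, 3, 17], [290, 227, 42, 7, 109], [0, 262, 138, 158, 6366], [11, 307, 17, 16, 147], [14, 324, 21, 25, 211], [0, 351, 14, 37, 254], [200, 396, 27, 15, 188], [0, 401, 5, 7, 23], [232, 404, 24, 16, 186], [203, 409, 19, 11, 133]]
-0.235 [241.8 227.5] [155. 136. 107.]
-0.231 [240.4 227.1] [155. 136. 107.]
-0.227 [239.1 226.7] [155. 135. 106.]
-0.223 [237.7 226.4] [153. 134. 106.]
-0.219 [236.3 226. ] [140. 128. 107.]
-0.215 [235.  225.6] [128. 121. 109.]
-0.211 [233.6 225.3] [130. 117.  98.]
-0.207 [232.3 224.9] [136. 112.  76.]
-0.203 [230.9 224.6] [139. 111.  68.]
-0.199 [229.6 224.2] [139. 110.  65.]
```

```bash
python3 -c "
from station import r
print(r.finish_job())"
```

```text
the job is handed in; nothing more can be done
None
```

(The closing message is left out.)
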